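# Set the iris lever of the bottle inspection lamp

## Robot

A 7-joint arm with a two-finger parallel gripper is mounted at the origin on the work surface. World frame = base frame: x ahead of the robot, y to its left, z up, the work surface at z = 0. Lengths are in m, angles in rad, forces in N, time in s.
With the tool pointing down it reaches from about 0.35 to 0.9 m from the base axis. Payload 7.2 kg.
Tool frame: the origin (TCP) lies at the very end of the fingers, on their centre line; the grasp point (between the pads) lies 19 mm behind it; y points along the fingers, x is the direction in which the jaws open and shut, and the axes are right-handed (so a half turn about y gives the same grasp; the last joint's range is limited). The gripper opens to 88 mm and grips with 3 to 60 N. Pads are 20 mm wide; open, the fingers measure 115 mm over their backs; the gripper's body (75 mm by 178 mm) begins 61 mm behind the grasp point.
Start: joints at [1.044, 0.411, -0.013, 1.596, 0.006, 1.134, -0.082], TCP at [0.277, -0.56, 0.195] pointing down, gripper open.
Joint ranges: [-2.95, 2.95], [-0.29, 1.99], [-1.47, 1.44], [0.14, 2.54], [-1.03, 4.17], [0.13, 1.85], [-2.86, 2.86]. Speed limits (rad/s): [2.39, 2.39, 3.01, 3.01, 3.14, 3.14, 3.14].

## Interface

Orientations are given as a unit quaternion [x, y, z, w].
In Python, from station import r gives the robot as it stands. The module is installed in compiled form; this text tells all that it offers.
- The arm moves only by the tool send_rows, never from a script. Its argument "series" is text: rows parted by semicolons, each of 6 numbers parted by spaces: the shift along the tool's x, y, z in mm, then the turn, a rotation vector about the tool's x, y, z in degrees. A call has 1 to 10 rows; each row is the pose to reach, as a shift and turn from the pose commanded when the call began, along the tool's axes at that moment; what a row does not reach only later rows make up. A row lasts 1/8 s, in which the tool goes at most 62.5 mm and 10.7 degrees, less where a joint would pass 70% of its speed; a pose out of reach is approached as far as the arm can. A call with a gripper value outside its range is refused whole. "claw" is the closure, from -1 (fully open) to 1 (shut), so that 0 is half open, set as the call begins (left out, the last holds). The fingers move at their own pace and stop on an object; "newtons" is the grip in N (left out, the last holds). Time passes only in rows, so rows that repeat a pose let the fingers close. It gives the time, the measured TCP pose, the force and the opening at its end, in the units of the state.
- r.get_obs(): the state, without advancing time (a new reading comes with each control period).
- r.grab_frame(name): name is "side" or "top" or "wrist"; returns the picture (400x640x3 uint8, red, green, blue); there is no depth.
- r.get_calibration(name): a dict with "camera_matrix" (3x3 intrinsics, pixels), "xyz" and "orientation" of the camera in the world; the wrist camera has in their place "hand_eye" (4x4, takes a point from camera to tool coordinates, whose origin is the TCP and whose axes are the tool frame's). Camera axes: x right, y up, looking along -z (the intrinsics and any distortion apply to the point x, -y, -z); pixel columns grow to the right and rows downward; lengths in m; the calibration is good to about 2 mm. A picture is of the moment at which its call begins: read the wrist's pose just before it. get_calibration takes no time and is no camera call.
- r.close_job(): hands the job in, once; it reports no verdict.
The state is a dict: "time": time; "q": joint angles; "qd": joint speeds; "tau": joint torques, N m; "tool_pos": TCP position; "orientation": TCP orientation; "wrist_force": force on the tool from outside, world axes, zero at the start; "ft_torque": the same for the moment, N m; "opening": finger opening in m.
Only numpy, scipy, OpenCV 4.12 (cv2) and the standard library are available. Lean on these libraries where they do the work, as an engineer would, in place of code of your own. Each camera call takes 0.05 s, during which the arm holds its last target.

## Task

On the round inspection lamp, push the iris lever by its orange post with the fingertips: first all the way home to the red stop, then back round the scale until its blue pointer points at the green mark. Push gently, never pinch the post, leave the lever there and move clear; leave the jar on the lamp, the bottles and the jug where they stand.

Things in the scene. Friction and masses are not known exactly. Their poses are not given: they have to be found in the camera images.
- lamp: Round white lamp fixed to the bench, 236 mm across, its aluminium deck 50 mm above the bench. Origin: on its vertical axis (the ring's axis too) at bench level, z up. Directions in its frame count counter-clockwise from its +x, seen from above; the scale (black ticks every 10 degrees) lies on its -x side, roughly facing the robot. Its fixed bright window (72 mm across, 61 mm high) carries the jar.
- stop (a point): Centre of the red stop block on the deck, 16 x 10 mm, top 58 mm above the bench, 64 mm from the lamp's axis, at direction 1.852 rad in the lamp's frame.
- iris (a joint): Angle (rad) of the black ring (104 mm across, top 58 mm above the bench) with its lever about the lamp's axis: 0 = home at the red stop, growing counter-clockwise from above, to an unseen end at 2.2. The lever points in direction 2.042 + this angle in the lamp's frame. It turns with friction, about 2 N at the post, has no spring and stays where it is left.
- post_top (a point): Top of the orange upright post on the lever: 12 mm in diameter, from 56 to 98 mm above the bench, its axis 72 mm from the lamp's axis. Point on the post's axis at its upper end. The lever arm under it is 10 mm wide and up to 57.5 mm above the bench. The post is free on both sides above 58 mm.
- pointer_tip (a point): Tip of the lever's blue pointer, 92 mm from the lamp's axis, 53 mm above the bench.
- mark_tip (a point): Inner tip of the green mark (flat green arrow on the scale, 12 mm wide, 23 mm long, pointing inwards at the lamp's axis), 92 mm from the lamp's axis, 53 mm above the bench. The pointer tip meets it when set. The mark is flat, cannot be moved by the robot, and lies elsewhere on the scale each time.
- setmark (a joint): Angle (rad) of the green mark about the lamp's axis, counted like joint iris: the ring is set when iris equals this value.
- jar: Small black jar with white lid, 44 mm in diameter, 40 mm tall, standing loose on the lamp's window. Origin: centre of its underside.
- bottle_a: Black bottle, 36 mm in diameter, 95 mm tall, standing on the bench beside the lamp. Origin: centre of its underside.
- bottle_b: Second black bottle of the same kind and size, on the lamp's other side. Origin: centre of its underside.
- beaker: White open jug with a handle, about 90 mm in diameter, 110 mm tall, standing on the bench beyond the lamp. Origin: centre of its underside.
There are look-alikes about, which are no part of the job. What is meant by the lamp is not brown, and is the larger of those in its own colour.

How it is judged:
On the way, in this order (a step that is already met when the one before it is completed fails the run):
1. the lever is pushed home to the red stop (within 0.07 rad) (value of joint iris below 0.07 rad), for 0.1 s.
2. the pointer stands at the green mark (tips within 6 mm) (horizontal distance between pointer_tip and mark_tip below 0.006 m), for 0.2 s.
At the end, for the whole second after the job is handed in: The pointer tip stands within 6 mm of the green mark's inner tip and the ring is at rest; the jar, both bottles and the jug stand upright within 20 mm of where they began (horizontal distance between pointer_tip and mark_tip below 0.006 m and velocity of joint iris between -0.05 and 0.05 rad/s and distance of each of jar, bottle_a, bottle_b, beaker from where it was at the start of the episode below 0.02 m and angle between each of jar, bottle_a, bottle_b, beaker's own z axis and vertical below 0.2 rad); the robot touches nothing.
It fails at once if the lever is forced or pinched (more than 30 N between fingers and ring) (contact force between the fingers and iris above 30 N).
It fails at once if the jar is shifted by more than 20 mm, lifted or tipped (distance of jar from where it was at the start of the episode above 0.02 m or angle between jar's own z axis and vertical above 0.2 rad).
It fails at once if the first bottle is shifted by more than 20 mm, lifted or tipped (distance of bottle_a from where it was at the start of the episode above 0.02 m or angle between bottle_a's own z axis and vertical above 0.2 rad).
It fails at once if the second bottle is shifted by more than 20 mm, lifted or tipped (distance of bottle_b from where it was at the start of the episode above 0.02 m or angle between bottle_b's own z axis and vertical above 0.2 rad).
It fails at once if the jug is shifted by more than 20 mm, lifted or tipped (distance of beaker from where it was at the start of the episode above 0.02 m or angle between beaker's own z axis and vertical above 0.2 rad).
It also fails if it takes over 58 s, if anything falls off the work surface, if the arm or the gripper's body presses on something with over 40 N, if the wrist force passes 120 N, or if a joint passes its speed limit or range.

## Working session

There is one attempt and no reset: what is moved stays moved. The work goes in short steps, Python scripts to look and compute and a tool call to move; the robot and the scene stay as the last step left them, time stands still between calls to the robot, and variables do not carry over. Pictures are saved under pics/ and viewed, and the job is handed in when it is done.

Besides the shell and the picture viewer there is one more tool, called after "Call:" as name(argument=value, ...) on one line, values as JSON. send_rows: Moves the arm, as the interface text tells. Its arguments: {"type":"object","properties":{"series":{"type":"string"},"claw":{"type":"number"},"newtons":{"type":"number"}},"required":["series"]}

```bash
mkdir -p pics; ls; python3 - <<'E'
from station import r
import cv2,json
o=r.get_obs();print(o)
for n in("side","top","wrist"):
    c=r.get_calibration(n);print(n,c)
    cv2.imwrite(f"pics/{n}0.png",r.grab_frame(n)[:,:,::-1])
E
```

```text
pics
{'time': 0.0, 'q': array([ 1.04376933,  0.41192026, -0.01274858,  1.59705727,  0.00559985,
        1.13427937, -0.08222646]), 'qd': array([ 0.00187996, -0.00074438, -0.00118981, -0.00207151,  0.00035986,
       -0.00042678,  0.002003  ]), 'tau': array([ 1.51290092e-04, -5.87940860e+01,  6.41446766e-01, -2.91074520e+01,
       -5.38744451e-02,  1.83710363e-02,  1.18625812e-04]), 'tool_pos': array([ 0.2765425 , -0.55986899,  0.19419082]), 'orientation': array([-0.60033582,  0.37369406, -0.37268016,  0.60088197]), 'wrist_force': array([-0.71805107,  0.20295457, -0.54609782]), 'ft_torque': array([-0.010289  , -0.00835066, -0.01195293]), 'opening': 0.08785444600691256}
side {'camera_matrix': array([[441.46819182,   0.        , 315.95691844],
       [  0.        , 441.46819182, 194.5146371 ],
       [  0.        ,   0.        ,   1.        ]]), 'xyz': array([0.02744344, 0.7576175 , 0.64854534]), 'orientation': array([-0.13640219,  0.45801642,  0.84246118, -0.24874599])}
top {'camera_matrix': array([[391.7031471 ,   0.        , 319.61152253],
       [  0.        , 391.7031471 , 198.31774677],
       [  0.        ,   0.        ,   1.        ]]), 'xyz': array([0.39906495, 0.01565457, 1.15251457]), 'orientation': array([ 0.03736178, -0.02195209, -0.6972503 ,  0.71551675])}
wrist {'camera_matrix': array([[298.54667903,   0.        , 316.32549856],
       [  0.        , 298.54667903, 195.29707591],
       [  0.        ,   0.        ,   1.        ]]), 'hand_eye': array([[ 9.99999492e-01, -2.76062313e-05,  1.00718374e-03,
         3.19015722e-04],
       [ 9.73287868e-04,  2.84975108e-01, -9.58534423e-01,
        -1.89733267e-01],
       [-2.60560772e-04,  9.58534917e-01,  2.84974990e-01,
         7.85784398e-02],
       [ 0.00000000e+00,  0.00000000e+00,  0.00000000e+00,
         1.00000000e+00]])}
```

View pics/side0.png

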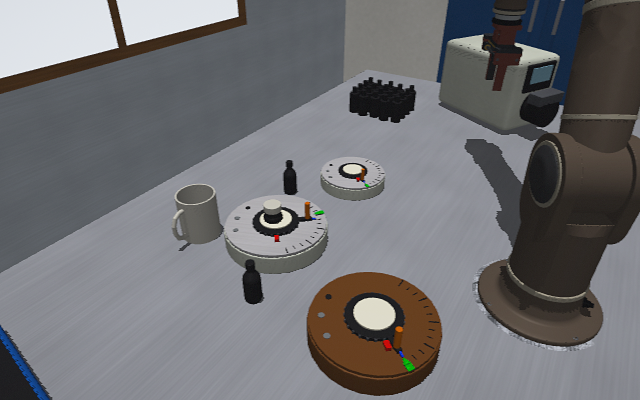

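View pics/top0.png

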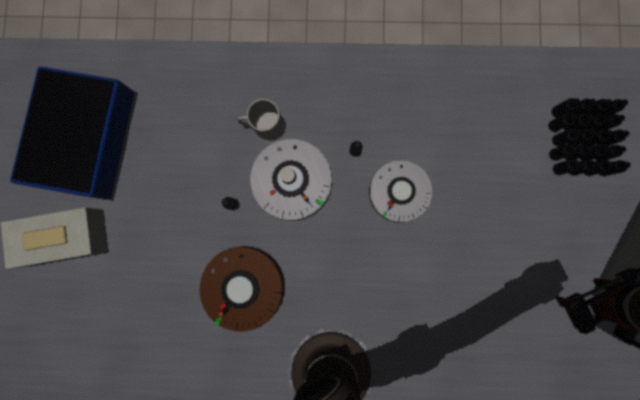

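View pics/wrist0.png

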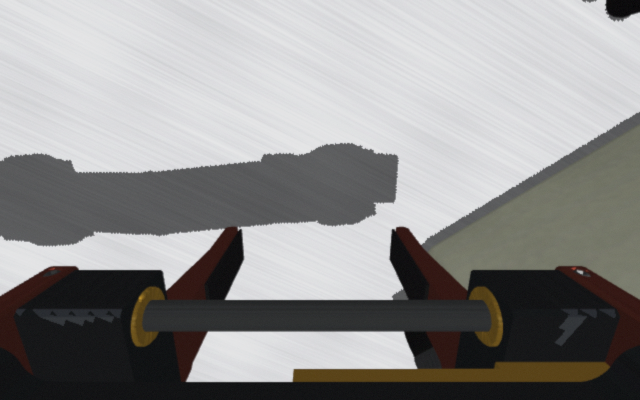

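The three candidates in the top view are brown at (241,288), small white at (401,190) and large white with the jar at (290,180). The large white one fits because it isn't brown, is the larger of the two whites, and carries a jar. I'll confirm that in an enlarged crop.

```bash
python3 - <<'E'
import cv2
a=cv2.imread('pics/top0.png');b=cv2.imread('pics/side0.png')
cv2.imwrite('pics/ct.png',cv2.resize(a[130:230,215:345],None,fx=6,fy=6,interpolation=cv2.INTER_CUBIC))
cv2.imwrite('pics/cs.png',cv2.resize(b[180:280,215:345],None,fx=6,fy=6,interpolation=cv2.INTER_CUBIC))
E
```

```text
(no output)
```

View pics/ct.png

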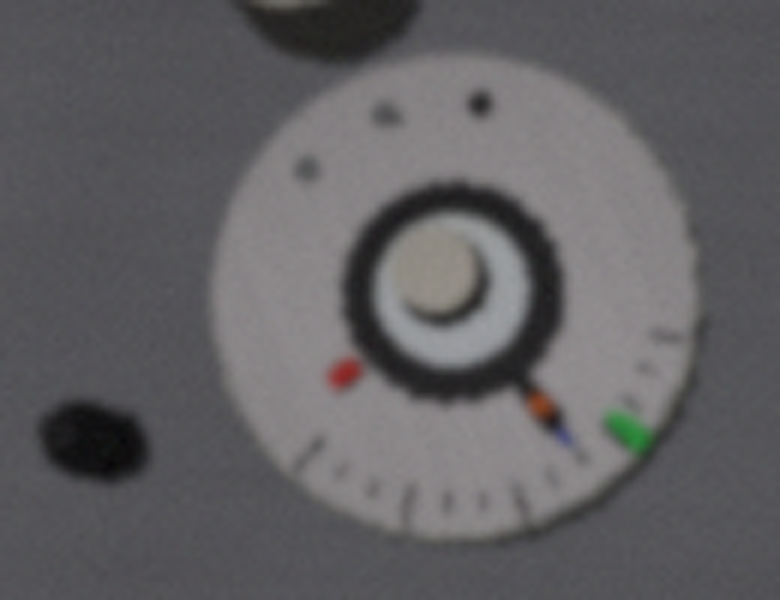

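View pics/cs.png

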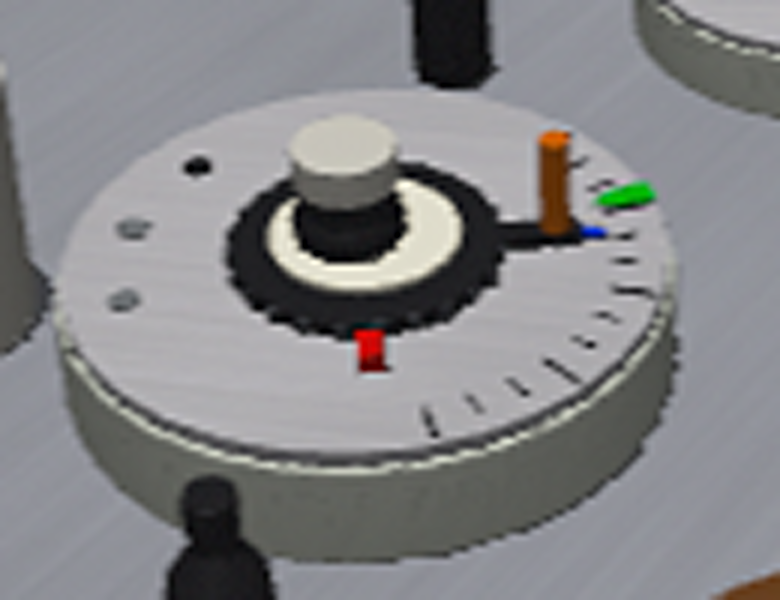

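```bash
cat > h.py <<'E'
import numpy as np
from station import r
from scipy.spatial.transform import Rotation as R
def ray(n,uv,obs=None):
    c=r.get_calibration(n);K=c['camera_matrix']
    d=np.linalg.inv(K)@[uv[0],uv[1],1]; d=np.array([d[0],-d[1],-d[2]])
    if n=='wrist':
        T=c['hand_eye'];Rt=R.from_quat(obs['orientation']).as_matrix()
        return obs['tool_pos']+Rt@T[:3,3],Rt@T[:3,:3]@d
    return c['xyz'],R.from_quat(c['orientation']).as_matrix()@d
def onz(n,uv,z,obs=None):
    p,d=ray(n,uv,obs);return p+d*(z-p[2])/d[2]
def proj(n,X,obs=None):
    c=r.get_calibration(n);
    if n=='wrist':
        T=c['hand_eye'];Rt=R.from_quat(obs['orientation']).as_matrix()
        q=T[:3,:3].T@(Rt.T@(np.array(X)-obs['tool_pos'])-T[:3,3])
    else: q=R.from_quat(c['orientation']).as_matrix().T@(np.array(X)-c['xyz'])
    p=c['camera_matrix']@[q[0],-q[1],-q[2]];return p[:2]/p[2]
E
cat > a.py <<'E'
from h import *
t=lambda u,v:(215+(u+.5)/6-.5,130+(v+.5)/6-.5)
s=lambda u,v:(215+(u+.5)/6-.5,180+(v+.5)/6-.5)
np.set_printoptions(precision=4,suppress=True)
print('deck c',onz('top',t(454,296),.05),'ring c',onz('top',t(453,291),.058),'win',onz('top',t(451,291),.061))
for nm,n,uv,z in [('red','top',t(345,374),.058),('post','top',t(540,403),.098),('ptr','top',t(570,443),.053),('mark','top',t(608,416),.053),('mark outer','top',t(643,445),.052),
 ('red','side',s(369,337),.058),('post','side',s(554,139),.098),('ptr','side',s(606,234),.053),('mark','side',s(597,203),.053),('jar','top',t(434,270),.101),('botB','top',t(90,440),.05),
 ('botA top','top',(356,147),.095)]:
    p=onz(n,uv,z);c=onz('top',t(453,292),.058)
    d=p-c;print(nm,n,p,'r',np.hypot(d[0],d[1]),'dir',np.arctan2(d[1],d[0])%(2*np.pi))
# lamp circle centre from side ring
# ring in side crop: extents
E
python3 a.py
python3 - <<'E'
from station import r
import cv2
from h import *
E

```

```text
deck c [0.5447 0.1258 0.05  ] ring c [0.546  0.1256 0.058 ] win [0.5456 0.1262 0.061 ]
red top [0.5056 0.1751 0.058 ] r 0.06361166046959893 dir 2.250435759324935
post top [0.4907 0.0806 0.098 ] r 0.07091643632212608 dir 3.8285171676444882
ptr top [0.4761 0.0687 0.053 ] r 0.08972255401758747 dir 3.827888009183786
mark top [0.4893 0.0512 0.053 ] r 0.09322546117325084 dir 4.064628915451365
mark outer top [0.4761 0.0345 0.052 ] r 0.11454477421777119 dir 4.061368278395859
red side [0.5083 0.176  0.058 ] r 0.06271419276894662 dir 2.2074211204279366
post side [0.4898 0.0836 0.098 ] r 0.06975101390798727 dir 3.7877455520118826
ptr side [0.4747 0.0716 0.053 ] r 0.08906371269820298 dir 3.793100290495119
mark side [0.4888 0.0563 0.053 ] r 0.0895358121142825 dir 4.0258158145788006
jar top [0.5496 0.1302 0.101 ] r 0.006149692026907648 dir 0.8493500049002616
botB top [0.472  0.2959 0.05  ] r 0.18549611275427713 dir 1.9782758143296715
botA top top [ 0.631  -0.0558  0.095 ] r 0.20053939467950097 dir 5.15265229873685
```

```bash
cat >> h.py <<'E'
np.set_printoptions(precision=4,suppress=True)
C=np.array([.5455,.1275]);YAW=0.38
def goal(r_,th,off,z,flip):
    """TCP at radius r_, lever direction th (world), tangential offset off (ccw +), tool x along tangent*flip"""
    e=np.array([np.cos(th),np.sin(th)]);t=np.array([-e[1],e[0]])
    p=np.r_[C+r_*e+off*t,z]; x=np.r_[flip*t,0];y=np.array([0,0,-1.]);zz=np.cross(x,y)
    return p,np.c_[x,y,zz]
def rel(p,M,base=None):
    o=r.get_obs() if base is None else base
    B=R.from_quat(o['orientation']).as_matrix()
    return np.r_[1000*B.T@(p-o['tool_pos']),np.degrees(R.from_matrix(B.T@M).as_rotvec())]
E
python3 - <<'E'
from h import *
o=r.get_obs();print(R.from_quat(o['orientation']).as_matrix())
for f in(1,-1): print(rel(*goal(.072,3.82,0,.18,f)), rel(*goal(.072,2.43,0,.18,f)))
E
```

```text
[[ 0.4429 -0.0006  0.8965]
 [-0.8965  0.001   0.4429]
 [-0.0012 -1.     -0.0001]]
[-481.5848   14.9501  475.3491   -0.0023  -12.5778   -0.0692] [-563.5712   15.0449  517.5618    0.045    67.0633   -0.0578]
[-481.5848   14.9501  475.3491    0.1015  167.4222   -0.0034] [-563.5712   15.0449  517.5618   -0.0645 -112.9366   -0.0502]
```

Call:
send_rows(series="-20 0 20 0 0 0;-55 0 55 0 0 0;-95 0 95 0 0 0;-135 0 135 0 0 0;-175 0 175 0 0 0;-215 0 215 0 0 0;-255 0 255 0 0 0;-295 0 290 0 0 0;-330 0 325 0 -3 0;-360 0 355 0 -6 0", claw=0, newtons=20)

```text
time: 1.4
tool_pos: [0.4359, -0.0785, 0.1951]
orientation: [-0.62, 0.34, -0.341, 0.62]
wrist_force: [0.7, -0.9, -0.5]
opening: 0.0439
```

```bash
python3 - <<'E'
from h import *
o=r.get_obs();print(o)
print(rel(*goal(.072,3.82,0,.16,1)))
E
```

```text
{'time': 1.4, 'q': array([ 0.4115,  0.1214, -0.3707,  1.994 ,  0.0511,  1.0347, -0.9875]), 'qd': array([-0.4527,  0.0961, -0.3313, -0.0911,  0.0823,  0.0146, -0.4042]), 'tau': array([  2.4014, -36.8141,  -0.5594, -26.6682,  -0.2907,   0.0666,
         0.5737]), 'tool_pos': array([ 0.4359, -0.0785,  0.1951]), 'orientation': array([-0.6197,  0.3403, -0.3406,  0.6198]), 'wrist_force': array([ 0.7209, -0.8712, -0.4507]), 'ft_torque': array([-0.0122, -0.0282, -0.065 ]), 'opening': 0.04389634075811773}
[-106.9716   35.1311  131.4364   -0.0103   -6.4319    0.0138]
```

Call:
send_rows(series="-25 0 30 0 0 0;-50 5 60 0 -2 0;-75 15 90 0 -4 0;-95 25 115 0 -6 0;-105 33 128 0 -6.4 0;-107 35 131.4 0 -6.4 0;-107 35 131.4 0 -6.4 0;-107 35 131.4 0 -6.4 0")

```text
time: 2.4
tool_pos: [0.4896, 0.079, 0.1603]
orientation: [0.637, -0.307, 0.307, -0.637]
wrist_force: [-0.7, -0.5, -0.4]
opening: 0.0436
```

```bash
python3 - <<'E'
from h import *
import cv2
o=r.get_obs();print(o['tool_pos'],o['q'],o['wrist_force'],rel(*goal(.072,3.82,0,.16,1)))
for n in("side","top","wrist"):
    cv2.imwrite(f"pics/{n}1.png",r.grab_frame(n)[:,:,::-1])
a=cv2.imread('pics/side1.png')
cv2.imwrite('pics/cs1.png',cv2.resize(a[150:280,205:365],None,fx=4.5,fy=4.5,interpolation=cv2.INTER_CUBIC))
E
```

```text
[0.4896 0.079  0.1603] [ 0.1552  0.2694 -0.4897  1.9196  0.1513  0.9881 -1.3006] [-0.691  -0.464  -0.4155] [-2.6732  0.3426  1.9232  0.0048 -0.2886  0.0401]
```

View pics/cs1.png

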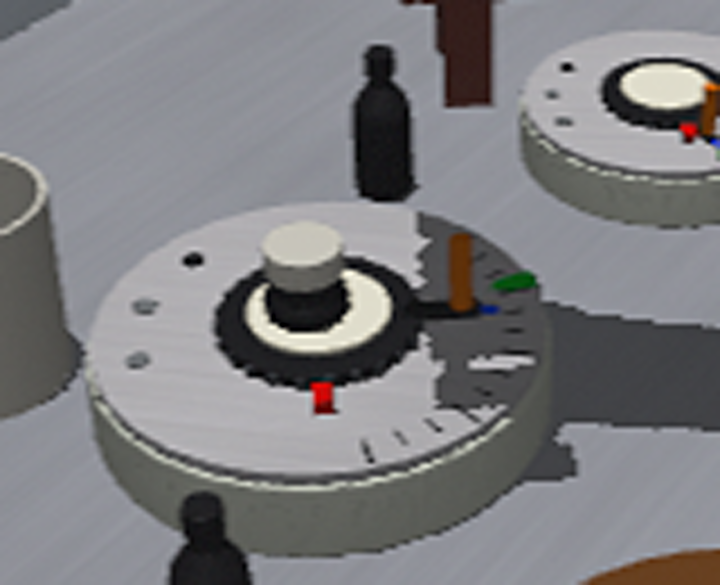

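View pics/wrist1.png

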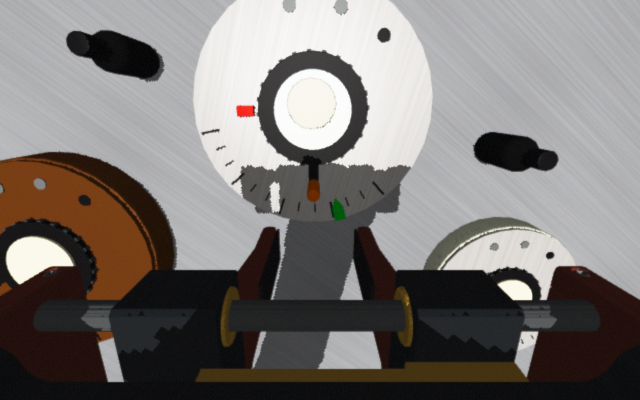

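```bash
python3 - <<'E'
from h import *
import cv2
a=cv2.imread('pics/wrist1.png')
cv2.imwrite('pics/cw1.png',cv2.resize(a[0:225,190:440],None,fx=2.6,fy=2.6,interpolation=cv2.INTER_CUBIC))
cv2.imwrite('pics/cw1b.png',cv2.resize(a[130:225,240:400],None,fx=5,fy=5,interpolation=cv2.INTER_CUBIC))
o=r.get_obs();print(o['time'])
print('tcp side',proj('side',o['tool_pos']),'tcp in wrist',proj('wrist',o['tool_pos'],o))
E
```

```text
2.55
tcp side [307.6739 177.9495] tcp in wrist [316.0966 226.3215]
```

View pics/cw1.png

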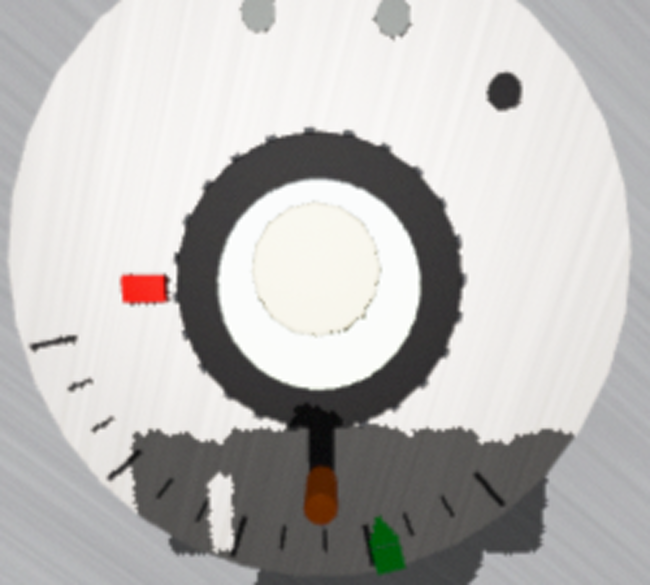

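View pics/cw1b.png

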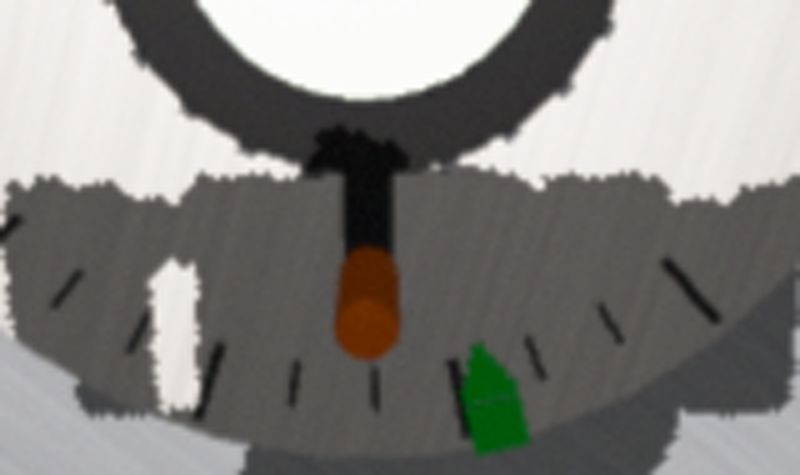

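View pics/side1.png

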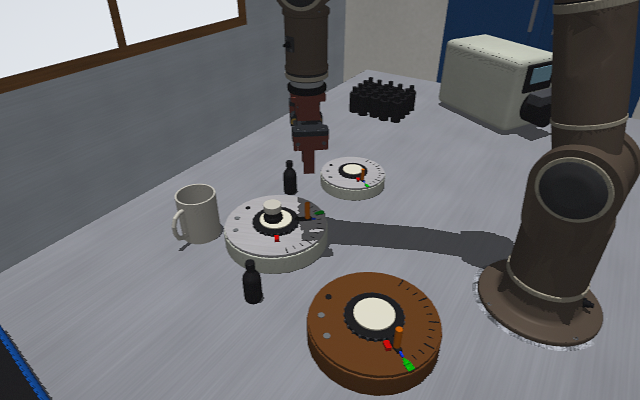

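```bash
python3 - <<'E'
from h import *
o=r.get_obs()
t=lambda u,v:(190+(u+.5)/2.6-.5,(v+.5)/2.6-.5)
b=lambda u,v:(240+(u+.5)/5-.5,130+(v+.5)/5-.5)
W=lambda uv,z:onz('wrist',uv,z,o)
L=[W(t(u,v),.061) for u,v in((218,284),(420,284),(319,178),(319,390))];print('win',(L[0]+L[1])/2,(L[2]+L[3])/2,np.linalg.norm(L[0]-L[1]),np.linalg.norm(L[2]-L[3]))
L=[W(t(u,v),.058) for u,v in((177,279),(463,279),(320,131),(320,428))];print('ring',(L[0]+L[1])/2,(L[2]+L[3])/2,np.linalg.norm(L[0]-L[1]),np.linalg.norm(L[2]-L[3]))
c=sum(L)/4
L0=[W(t(u,v),.05) for u,v in((8,250),(630,250))];print('deck',sum(L0)/2,np.linalg.norm(L0[0]-L0[1]))
for nm,uv,z in(('red',t(144,289),.058),('post',b(367,328),.098),('mark',b(478,341),.053),('mark end',b(502,448),.053),('jar',t(317,268),.101)):
    p=W(uv,z);d=p-c;print(nm,p,np.hypot(d[0],d[1]),np.arctan2(d[1],d[0])%(2*np.pi))
E
```

```text
win [0.5472 0.13   0.061 ] [0.5461 0.1291 0.061 ] 0.07227739831852614 0.0729709494813118
ring [0.5487 0.1308 0.058 ] [0.5465 0.129  0.058 ] 0.1032133934052936 0.10309976430240785
deck [0.5564 0.1375 0.05  ] 0.22829107068899815
red [0.5063 0.1784 0.058 ] 0.06378126171640607 2.2764953264154775
post [0.4908 0.084  0.098 ] 0.073028311232495 3.8210494132287285
mark [0.4923 0.0563 0.053 ] 0.0921042551438473 4.067508850396777
mark end [0.4771 0.0371 0.053 ] 0.11653063059830385 4.062520776650809
jar [0.5511 0.1331 0.101 ] 0.004726517443916988 0.7593249733126888
```

```bash
sed -i 's/^C=.*/C=np.array([.5468,.1292])/' h.py; python3 - <<'E'
from h import *
print(rel(*goal(.072,3.82,0,.16,1)),rel(*goal(.072,3.82,0,.16,-1)))
E
```

```text
[-2.8517  0.3692  3.6805 -0.0132 -0.2547  0.0356] [ -2.8517   0.3692   3.6805  -0.0558 179.7452  -0.0207]
```

Call:
send_rows(series="0 0 0 0 -10 0;0 0 0 0 -20 0;0 0 0 0 -30 0;0 0 0 0 -40 0;0 0 0 0 -50 0;0 0 0 0 -60 0;0 0 0 0 -70 0;0 0 0 0 -80 0;0 0 0 0 -90 0;0 0 0 0 -90 0")

```text
time: 3.8
tool_pos: [0.4896, 0.0798, 0.1601]
orientation: [0.667, 0.234, -0.234, -0.667]
wrist_force: [-0.0, 0.6, 0.1]
opening: 0.0439
```

Call:
send_rows(series="0 0 0 0 -10 0;0 0 0 0 -20 0;0 0 0 0 -30 0;0 0 0 0 -40 0;0 0 0 0 -50 0;0 0 0 0 -60 0;0 0 0 0 -70 0;0 0 0 0 -80 0;0 0 0 0 -90 0;0 0 0 0 -90 0")

```text
time: 5.05
tool_pos: [0.4895, 0.08, 0.1599]
orientation: [0.308, 0.637, -0.637, -0.308]
wrist_force: [0.8, 0.3, -0.4]
opening: 0.0438
```

```bash
python3 - <<'E'
from h import *
import cv2
o=r.get_obs();print(o['q'],o['time'],rel(*goal(.072,3.82,0,.16,-1)),rel(*goal(.072,3.82,0,.072,-1)))
cv2.imwrite('pics/w2.png',r.grab_frame('wrist')[:,:,::-1])
E
```

```text
[ 0.625   0.4553 -1.133   1.8943  0.4652  1.0904  1.5475] 5.05 [ 2.38   -0.1234 -3.4281 -0.0092 -0.4725  0.0289] [ 2.3356 87.8766 -3.4424 -0.0092 -0.4725  0.0289]
```

View pics/w2.png

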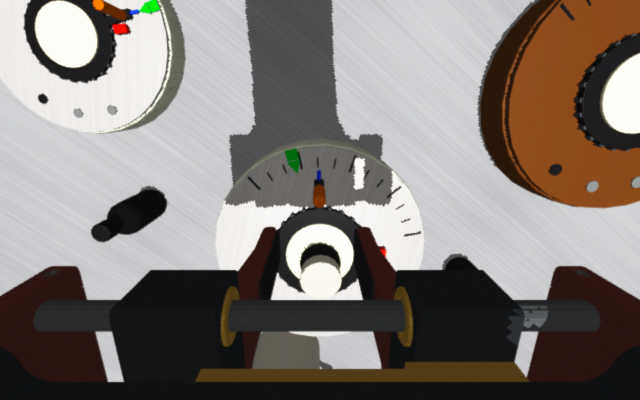

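Call:
send_rows(series="2 10 -3 0 -0.5 0;2.4 25 -3.4 0 -0.5 0;2.4 40 -3.4 0 -0.5 0;2.4 55 -3.4 0 -0.5 0;2.4 68 -3.4 0 -0.5 0;2.4 78 -3.4 0 -0.5 0;2.4 85 -3.4 0 -0.5 0;2.4 88 -3.4 0 -0.5 0;2.4 88 -3.4 0 -0.5 0")

```text
time: 6.22
tool_pos: [0.4908, 0.0843, 0.0721]
orientation: [0.303, 0.639, -0.639, -0.303]
wrist_force: [-0.4, -0.0, -0.1]
opening: 0.0436
```

```bash
python3 - <<'E'
from h import *
import cv2
o=r.get_obs();print(o['q'],o['time'],o['wrist_force'],rel(*goal(.072,3.82,0,.072,-1)))
cv2.imwrite('pics/w3.png',r.grab_frame('wrist')[:,:,::-1])
for k in range(1,11):
    a=np.radians(3*k); print('%.1f 0 %.1f 0 %.1f 0'%(72*np.sin(a),-72*(1-np.cos(a)),3*k),end=';')
E
```

```text
[ 0.5181  0.5653 -1.0272  1.9803  0.6042  0.9392  1.4363] 6.225 [-0.416  -0.0125 -0.1091] [-0.1955  0.1274  0.2499  0.0091  0.3191 -0.0056]
3.8 0 -0.1 0 3.0 0;7.5 0 -0.4 0 6.0 0;11.3 0 -0.9 0 9.0 0;15.0 0 -1.6 0 12.0 0;18.6 0 -2.5 0 15.0 0;22.2 0 -3.5 0 18.0 0;25.8 0 -4.8 0 21.0 0;29.3 0 -6.2 0 24.0 0;32.7 0 -7.8 0 27.0 0;36.0 0 -9.6 0 30.0 0;
```

View pics/w3.png

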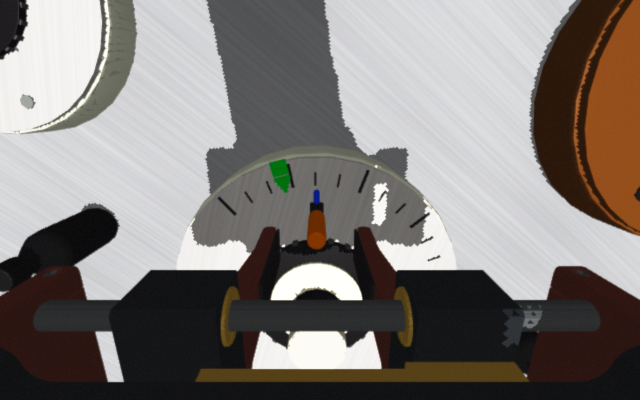

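Call:
send_rows(series="3.8 0 -0.1 0 3 0;7.5 0 -0.4 0 6 0;11.3 0 -0.9 0 9 0;15 0 -1.6 0 12 0;18.6 0 -2.5 0 15 0;22.2 0 -3.5 0 18 0;25.8 0 -4.8 0 21 0;29.3 0 -6.2 0 24 0;32.7 0 -7.8 0 27 0;36 0 -9.6 0 30 0")

```text
time: 7.52
tool_pos: [0.4757, 0.1184, 0.0725]
orientation: [0.459, 0.538, -0.538, -0.459]
wrist_force: [-0.1, 0.8, -0.6]
opening: 0.0442
```

```bash
python3 - <<'E'
from h import *
import cv2
o=r.get_obs();print(o['q'],o['time'],o['wrist_force'],o['tool_pos'],rel(*goal(.072,3.82-np.pi/6,0,.072,-1)))
cv2.imwrite('pics/w4.png',r.grab_frame('wrist')[:,:,::-1])
E
```

```text
[ 0.373   0.4971 -0.9093  2.0023  0.5088  0.8839  0.9167] 7.525 [-0.111   0.7699 -0.6496] [0.4757 0.1184 0.0725] [-0.311   0.4959  0.074   0.0497  0.2152 -0.0065]
```

View pics/w4.png

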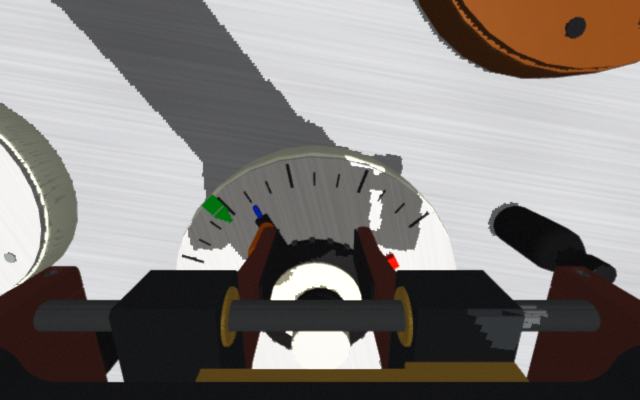

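```bash
python3 - <<'E'
from h import *
import cv2
o=r.get_obs()
for th in (3.82,3.82-np.pi/6+.22):
    e=np.array([np.cos(th),np.sin(th)])
    for rr,z in((.072,.098),(.072,.058),(.092,.053)): print(th,rr,proj('wrist',np.r_[C+rr*e,z],o))
M=R.from_quat(o['orientation']).as_matrix()
for x in(-.022,.022):
  for z in(-.01,.01): print('pad tip',x,z,proj('wrist',o['tool_pos']+M@[x,0,z],o),proj('wrist',o['tool_pos']+M@[x,-.04,z],o))
e=np.array([np.cos(4.066),np.sin(4.066)]);print('mark',proj('wrist',np.r_[C+.092*e,.053],o))
a=cv2.imread('pics/w4.png');cv2.imwrite('pics/cw4.png',cv2.resize(a[150:290,180:400],None,fx=3.6,fy=3.6,interpolation=cv2.INTER_CUBIC))
a=r.grab_frame('side')[:,:,::-1];cv2.imwrite('pics/cs4.png',cv2.resize(a[130:280,205:365],None,fx=4,fy=4,interpolation=cv2.INTER_CUBIC))
E
```

```text
3.82 0.072 [256.092  256.0906]
3.82 0.072 [266.4623 230.0224]
3.82 0.092 [252.9159 205.651 ]
3.5164012244017013 0.072 [288.9543 244.3359]
3.5164012244017013 0.072 [293.6716 220.0613]
3.5164012244017013 0.092 [287.6371 192.5556]
pad tip -0.022 -0.01 [284.7271 239.0986] [277.6293 269.2943]
pad tip -0.022 0.01 [283.8215 211.9242] [276.2616 236.7896]
pad tip 0.022 -0.01 [348.1652 239.0524] [355.4772 269.2297]
pad tip 0.022 0.01 [349.0619 211.8828] [356.8412 236.7316]
mark [230.0245 222.7672]
```

View pics/cw4.png

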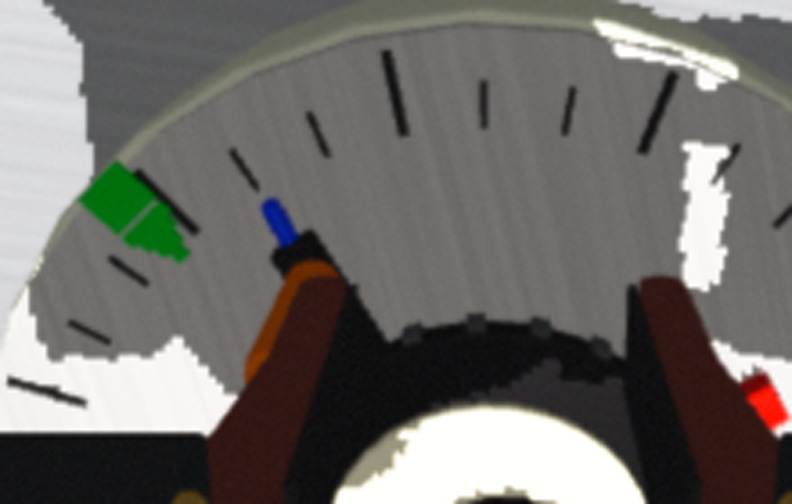

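View pics/cs4.png

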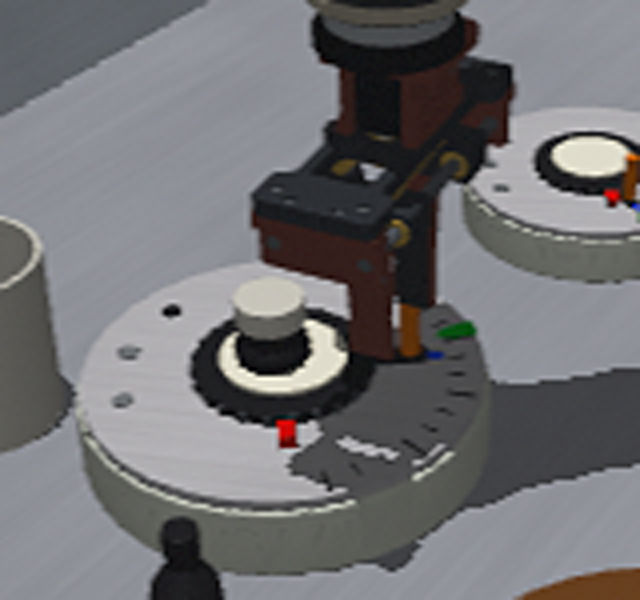

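```bash
python3 - <<'E'
from h import *
o=r.get_obs();M=R.from_quat(o['orientation']).as_matrix()
s=lambda p:((p[0]-205)*4,(p[1]-130)*4)
for x in(-.0355,-.022,.022,.0355):
  for z in(-.01,.01): print('tip',x,z,s(proj('side',o['tool_pos']+M@[x,0,z])))
e=np.array([np.cos(3.82),np.sin(3.82)])
for z in(.098,.058):print('post',s(proj('side',np.r_[C+.072*e,z])))
print(o['opening'],M)
E
```

```text
tip -0.0355 -0.01 (np.float64(404.6185925647094), np.float64(329.02839981837553))
tip -0.0355 0.01 (np.float64(436.9451656713077), np.float64(337.28974177089594))
tip -0.022 -0.01 (np.float64(394.48002392027774), np.float64(341.7849564940358))
tip -0.022 0.01 (np.float64(427.07808994825496), np.float64(350.22169649267016))
tip 0.022 -0.01 (np.float64(359.90676814140124), np.float64(385.2857416909253))
tip 0.022 0.01 (np.float64(393.41999899274583), np.float64(394.334554291165))
tip 0.0355 -0.01 (np.float64(348.80283083593076), np.float64(399.2569451741713))
tip 0.0355 0.01 (np.float64(382.60649204212086), np.float64(408.50691763305815))
post (np.float64(405.9034081268578), np.float64(290.87667817910744))
post (np.float64(406.85978778932554), np.float64(349.06166746914016))
0.0435335666666323 [[-0.1597  0.001  -0.9872]
 [ 0.9872  0.0001 -0.1597]
 [-0.     -1.     -0.001 ]]
```

The lever hasn't moved: the pointer is still where it was. Both cameras put the fingertips about 28 mm higher than the reported TCP, so they passed over the post. I'll go back over it and measure the real tip height.

Call:
send_rows(series="0 -10 0 0 0 0;0 -20 0 0 0 0;-7.5 -20 -0.4 0 -6 0;-15 -20 -1.6 0 -12 0;-22.2 -20 -3.5 0 -18 0;-29.3 -20 -6.2 0 -24 0;-36 -20 -9.6 0 -30 0;-36 -20 -9.6 0 -30 0;-36 -20 -9.6 0 -30 0")

```text
time: 8.75
tool_pos: [0.4906, 0.0844, 0.0924]
orientation: [0.304, 0.638, -0.638, -0.304]
wrist_force: [-0.2, -0.2, -0.4]
opening: 0.0442
```

```bash
cat > v.py <<'E'
from h import *
import cv2,sys
k=sys.argv[1];o=r.get_obs();M=R.from_quat(o['orientation']).as_matrix()
print(o['time'],o['tool_pos'],o['wrist_force'],o['q'],o['opening'])
b=r.grab_frame('wrist')[:,:,::-1];a=r.grab_frame('side')[:,:,::-1]
a=cv2.resize(a[150:250,245:345],None,fx=5,fy=5,interpolation=cv2.INTER_CUBIC)
b=cv2.resize(b[140:300,180:460],None,fx=2.5,fy=2.5,interpolation=cv2.INTER_CUBIC)
cv2.imwrite(f'pics/s{k}.png',a);cv2.imwrite(f'pics/w{k}.png',b)
s=lambda p:(p-[245,150])*5
for h in(0,.02,.028,.036):
  print(h,[s(proj('side',o['tool_pos']+M@[x,-h,z])).round() for x in(.022,.0355) for z in(-.01,.01)],[((proj('wrist',o['tool_pos']+M@[x,-h,.01],o)-[180,140])*2.5).round() for x in(-.022,.022)])
E
python3 v.py 5
```

```text
8.75 [0.4906 0.0844 0.0924] [-0.2139 -0.204  -0.3776] [ 0.5394  0.5374 -1.0506  1.9628  0.5678  0.972   1.4642] 0.04419306138951224
0 [array([289., 304.]), array([334., 301.]), array([292., 322.]), array([337., 319.])] [array([260., 180.]), array([423., 180.])]
0.02 [array([288., 266.]), array([334., 263.]), array([291., 284.]), array([337., 281.])] [array([252., 208.]), array([432., 208.])]
0.028 [array([288., 251.]), array([334., 248.]), array([290., 268.]), array([337., 265.])] [array([248., 221.]), array([436., 221.])]
0.036 [array([288., 235.]), array([334., 232.]), array([290., 253.]), array([337., 250.])] [array([243., 235.]), array([440., 235.])]
```

View pics/s5.png

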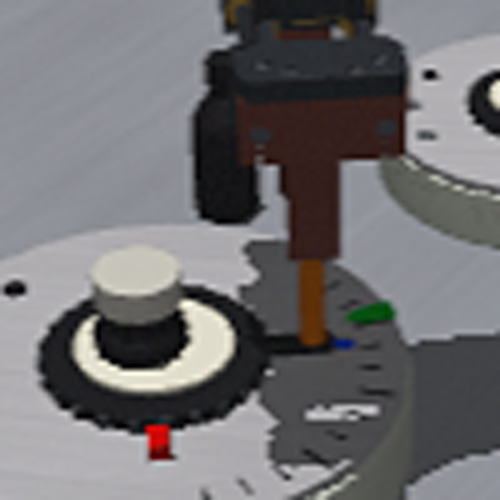

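View pics/w5.png

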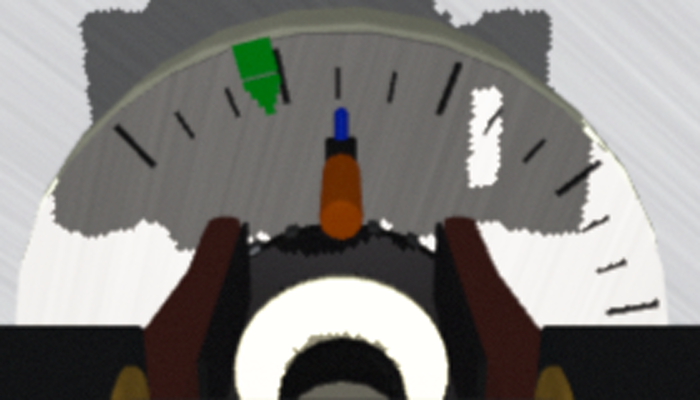

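Call:
send_rows(series="0 8 0 0 0 0;0 16 0 0 0 0;0 24 0 0 0 0;0 30 0 0 0 0;0 36 0 0 0 0;0 40 0 0 0 0;0 40 0 0 0 0")

```text
time: 9.72
tool_pos: [0.4905, 0.0842, 0.0518]
orientation: [-0.303, -0.639, 0.639, 0.303]
wrist_force: [0.6, -1.0, 1.0]
opening: 0.0442
```

```bash
python3 v.py 6
```

```text
9.725 [0.4905 0.0842 0.0518] [ 0.5884 -1.0277  1.0401] [ 0.4925  0.5899 -0.9957  1.997   0.6362  0.9035  1.4102] 0.04422906827350347
0 [array([291., 378.]), array([336., 375.]), array([294., 396.]), array([339., 393.])] [array([260., 180.]), array([423., 180.])]
0.02 [array([290., 342.]), array([335., 339.]), array([293., 360.]), array([338., 357.])] [array([252., 208.]), array([432., 208.])]
0.028 [array([290., 327.]), array([335., 324.]), array([293., 345.]), array([338., 342.])] [array([248., 221.]), array([436., 221.])]
0.036 [array([290., 312.]), array([335., 309.]), array([292., 330.]), array([338., 327.])] [array([243., 235.]), array([440., 235.])]
```

View pics/s6.png

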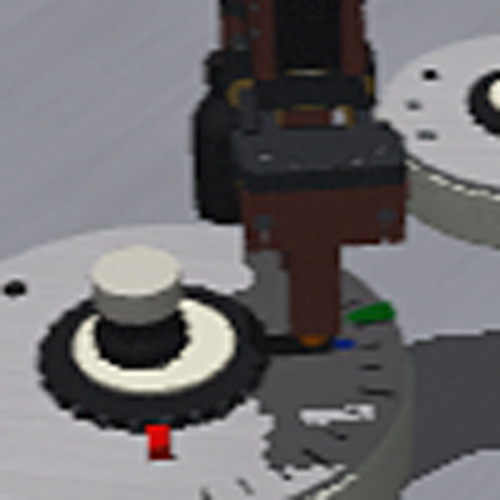

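View pics/w6.png

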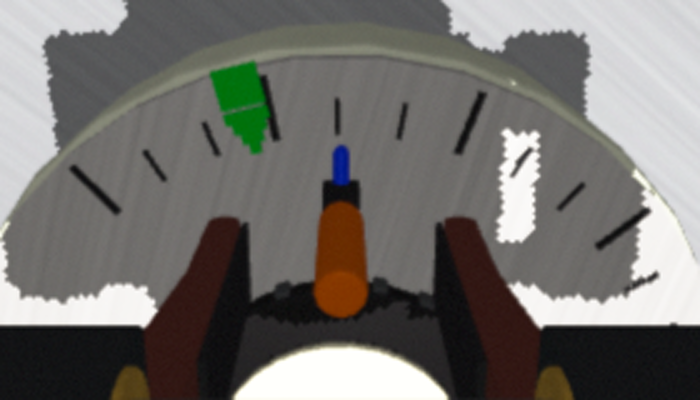

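The post now sits between the fingers, with the tips at about z = 0.083. I'll go down 6 mm more and sweep clockwise.

Call:
send_rows(series="0 6 0 0 0 0;3.8 6 -0.1 0 3 0;7.5 6 -0.4 0 6 0;11.3 6 -0.9 0 9 0;15 6 -1.6 0 12 0;18.6 6 -2.5 0 15 0;22.2 6 -3.5 0 18 0;25.8 6 -4.8 0 21 0;29.3 6 -6.2 0 24 0;29.3 6 -6.2 0 24 0")

```text
time: 11.08
tool_pos: [0.4769, 0.1108, 0.0459]
orientation: [-0.43, -0.562, 0.562, 0.429]
wrist_force: [0.3, -0.2, -0.6]
opening: 0.0435
```

```bash
python3 v.py 7|head -1
```

```text
11.075 [0.4769 0.1108 0.0459] [ 0.3089 -0.1804 -0.611 ] [ 0.3706  0.5417 -0.894   2.0237  0.569   0.8431  0.9873] 0.043480164394938535
```

View pics/w7.png

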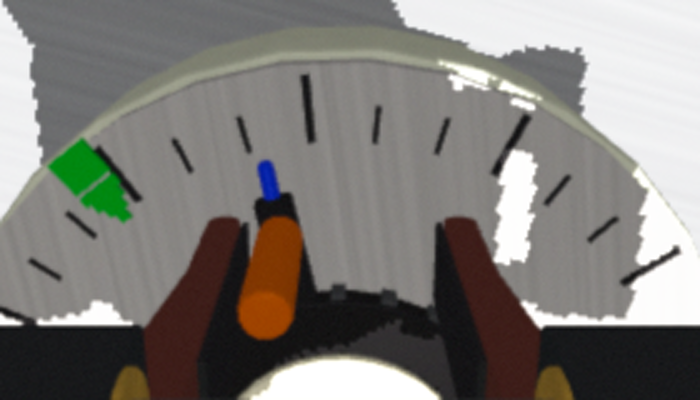

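Call:
send_rows(series="3.8 0 -0.1 0 3 0;7.5 0 -0.4 0 6 0;11.3 0 -0.9 0 9 0;15 0 -1.6 0 12 0;18.6 0 -2.5 0 15 0;22.2 0 -3.5 0 18 0;25.8 0 -4.8 0 21 0;29.3 0 -6.2 0 24 0;32.7 0 -7.8 0 27 0;36 0 -9.6 0 30 0")

```text
time: 12.42
tool_pos: [0.477, 0.1474, 0.0459]
orientation: [0.561, 0.431, -0.431, -0.56]
wrist_force: [1.2, -1.8, 0.7]
opening: 0.0436
```

```bash
python3 - <<'E'
from h import *
o=r.get_obs();d=o['tool_pos'][:2]-C;print(o['q'],np.hypot(*d),np.arctan2(d[1],d[0]),rel(*goal(.072,3.401-np.pi/6,0,.0455,-1)))
E
```

```text
[ 0.2035  0.5091 -0.7645  2.0062  0.4837  0.8137  0.4709] 0.07212460520765646 2.8861866733076607 [ 0.6334  0.4242 -0.1245  0.0154  0.251  -0.0434]
```

Call:
send_rows(series="3.8 0 -0.1 0 3 0;7.5 0 -0.4 0 6 0;11.3 0 -0.9 0 9 0;15 0 -1.6 0 12 0;18.6 0 -2.5 0 15 0;22.2 0 -3.5 0 18 0;25.8 0 -4.8 0 21 0;29.3 0 -6.2 0 24 0;32.7 0 -7.8 0 27 0;33.8 0 -8.4 0 28 0")

```text
time: 13.68
tool_pos: [0.4934, 0.1781, 0.0458]
orientation: [0.648, 0.283, -0.283, -0.648]
wrist_force: [-0.2, -2.4, -0.8]
opening: 0.0438
```

```bash
python3 v.py 8|head -1;python3 - <<'E'
from h import *
o=r.get_obs();d=o['tool_pos'][:2]-C;print(np.hypot(*d),np.arctan2(d[1],d[0]))
E
```

```text
13.675 [0.4934 0.1781 0.0458] [-0.2474 -2.405  -0.757 ] [ 0.0551  0.51   -0.637   1.952   0.4124  0.8118  0.0126] 0.0438058126107948
0.07261194468495094 2.3985054233126246
```

View pics/w8.png

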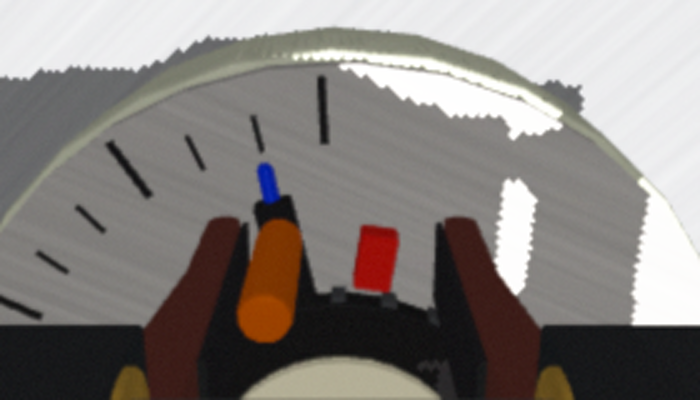

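View pics/s8.png

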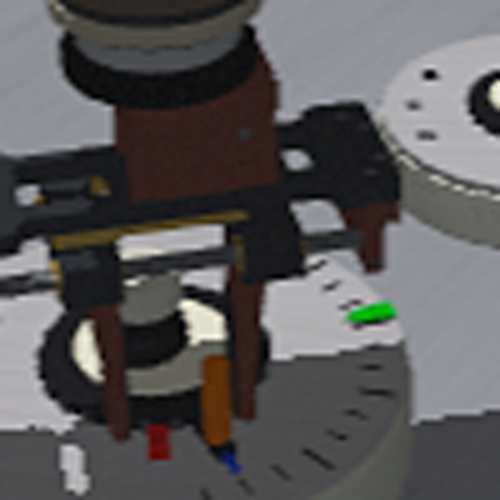

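Call:
send_rows(series="1.9 0 0 0 1.5 0;3.8 0 -0.1 0 3 0;5 0 -0.2 0 4 0;6.3 0 -0.3 0 5 0;6.3 0 -0.3 0 5 0")

```text
time: 14.4
tool_pos: [0.498, 0.1833, 0.046]
orientation: [-0.66, -0.255, 0.254, 0.66]
wrist_force: [-0.1, -1.1, -0.4]
opening: 0.0436
```

Call:
send_rows(series="0.7 0 0 0 0.5 0;1.3 0 0 0 1 0;1.9 0 0 0 1.5 0;2.5 0 -0.1 0 2 0;2.5 0 -0.1 0 2 0")

```text
time: 15.02
tool_pos: [0.4999, 0.1848, 0.046]
orientation: [-0.664, -0.243, 0.243, 0.664]
wrist_force: [-2.2, -1.2, -0.3]
opening: 0.0438
```

```bash
python3 v.py 9|head -1;python3 - <<'E'
from h import *
o=r.get_obs();d=o['tool_pos'][:2]-C;print(np.hypot(*d),np.arctan2(d[1],d[0]))
E
```

```text
15.025 [0.4999 0.1848 0.046 ] [-2.1517 -1.2122 -0.2555] [ 0.022   0.5132 -0.6051  1.934   0.3944  0.8134 -0.0974] 0.0438097683363282
0.07281347585251165 2.2714496123968724
```

View pics/w9.png

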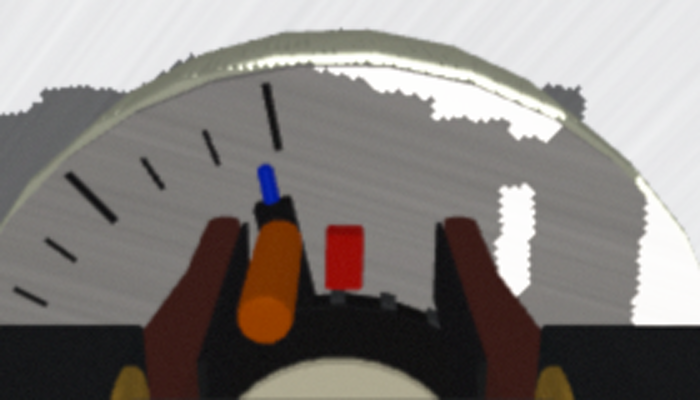

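Call:
send_rows(series="0.6 0 0 0 0.5 0;1.3 0 0 0 1 0;1.3 0 0 0 1 0")

```text
time: 15.5
tool_pos: [0.5009, 0.1856, 0.046]
orientation: [-0.666, -0.237, 0.237, 0.666]
wrist_force: [-1.6, -0.9, 0.1]
opening: 0.0438
```

Call:
send_rows(series="0.6 0 0 0 0.5 0;1.3 0 0 0 1 0;1.3 0 0 0 1 0")

```text
time: 15.88
tool_pos: [0.5019, 0.1865, 0.046]
orientation: [-0.668, -0.231, 0.231, 0.668]
wrist_force: [-1.9, -0.9, -1.4]
opening: 0.044
```

```bash
python3 v.py 10|head -1;python3 - <<'E'
from h import *
o=r.get_obs();d=o['tool_pos'][:2]-C;print(np.hypot(*d),np.arctan2(d[1],d[0]))
E
```

```text
15.875 [0.5019 0.1865 0.046 ] [-1.9407 -0.8905 -1.3775] [ 0.0129  0.5145 -0.5958  1.9285  0.3894  0.8142 -0.1284] 0.04400958298623336
0.07274836405501059 2.2351496335600434
```

View pics/w10.png

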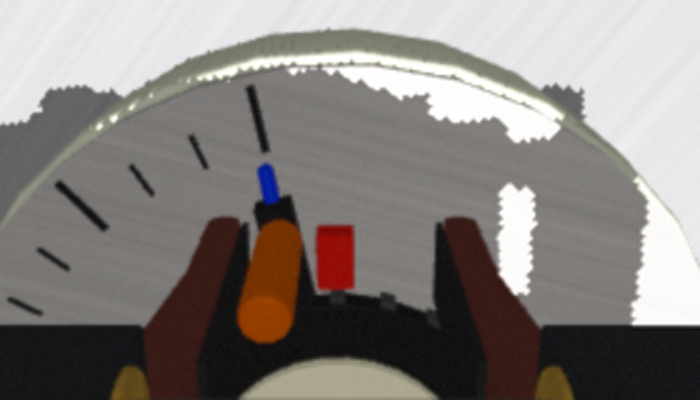

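Call:
send_rows(series="0.6 0 0 0 0.5 0;1.3 0 0 0 1 0;1.9 0 0 0 1.5 0;1.9 0 0 0 1.5 0")

```text
time: 16.48
tool_pos: [0.5028, 0.1867, 0.0459]
orientation: [0.672, 0.222, -0.223, -0.671]
wrist_force: [-4.4, -3.4, 2.6]
opening: 0.0441
```

Call:
send_rows(series="0.6 0 0 0 0.5 0;1.3 0 0 0 1 0;1.3 0 0 0 1 0")

```text
time: 16.85
tool_pos: [0.5031, 0.1865, 0.0458]
orientation: [0.674, 0.215, -0.218, -0.672]
wrist_force: [-7.8, -5.5, 4.6]
opening: 0.044
```

```bash
python3 v.py 11|head -1;python3 - <<'E'
from h import *
o=r.get_obs();d=o['tool_pos'][:2]-C;print(np.hypot(*d),np.arctan2(d[1],d[0]))
E
```

```text
16.85 [0.5031 0.1865 0.0458] [-7.8105 -5.5308  4.6245] [ 0.0021  0.5155 -0.5833  1.9232  0.3831  0.8185 -0.1671] 0.04402583326892555
0.07202830824707415 2.2233042725694014
```

View pics/w11.png

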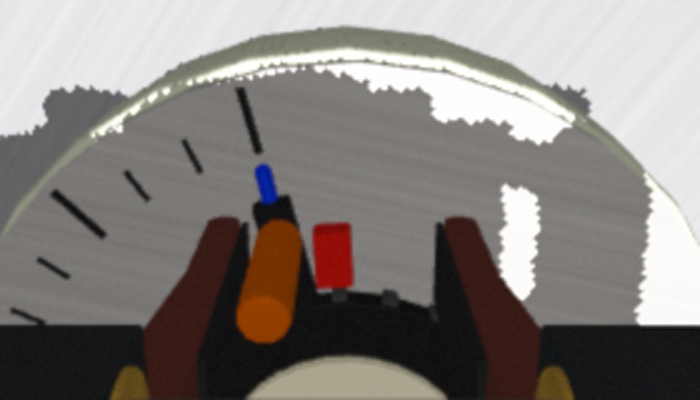

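Home is confirmed: the force rose to about 10 N with no further motion, and the lever sits against the red stop. Now back counter-clockwise.

Call:
send_rows(series="-3.8 0 -0.1 0 -3 0;-7.5 0 -0.4 0 -6 0;-11.3 0 -0.9 0 -9 0;-15 0 -1.6 0 -12 0;-18.6 0 -2.5 0 -15 0;-22.2 0 -3.5 0 -18 0;-25.8 0 -4.8 0 -21 0;-29.3 0 -6.2 0 -24 0;-32.7 0 -7.8 0 -27 0;-36 0 -9.6 0 -30 0")

```text
time: 18.2
tool_pos: [0.4824, 0.1603, 0.0466]
orientation: [0.594, 0.385, -0.383, -0.594]
wrist_force: [1.9, 1.8, -1.8]
opening: 0.0439
```

```bash
python3 v.py 12|head -1;python3 - <<'E'
from h import *
o=r.get_obs();d=o['tool_pos'][:2]-C;a=np.arctan2(d[1],d[0])%6.283;print(np.hypot(*d),a,rel(*goal(.072,a,0,.0455,-1)))
E
```

```text
18.2 [0.4824 0.1603 0.0466] [ 1.855   1.7959 -1.7576] [ 0.1504  0.5062 -0.7225  1.9896  0.459   0.8087  0.3139] 0.043910803408430364
0.0717119444521217 2.697040399329348 [0.0034 1.0652 0.2895 0.0822 1.1628 0.131 ]
```

View pics/w12.png

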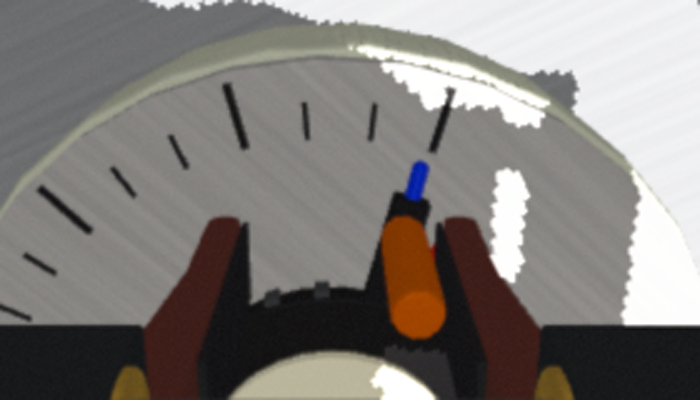

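Call:
send_rows(series="-3.8 0 -0.1 0 -3 0;-7.5 0 -0.4 0 -6 0;-11.3 0 -0.9 0 -9 0;-15 0 -1.6 0 -12 0;-18.6 0 -2.5 0 -15 0;-22.2 0 -3.5 0 -18 0;-25.8 0 -4.8 0 -21 0;-29.3 0 -6.2 0 -24 0;-32.7 0 -7.8 0 -27 0;-36 0 -9.6 0 -30 0")

```text
time: 19.55
tool_pos: [0.4752, 0.1241, 0.0465]
orientation: [0.474, 0.525, -0.524, -0.474]
wrist_force: [-2.3, 2.7, 3.1]
opening: 0.0443
```

Call:
send_rows(series="-3.8 0 -0.1 0 -3 0;-7.5 0 -0.4 0 -6 0;-11.3 0 -0.9 0 -9 0;-15 0 -1.6 0 -12 0;-18.6 0 -2.5 0 -15 0;-22.2 0 -3.5 0 -18 0;-25.8 0 -4.8 0 -21 0;-29.3 0 -6.2 0 -24 0;-32.7 0 -7.8 0 -27 0;-36 0 -9.6 0 -30 0")

```text
time: 20.8
tool_pos: [0.4878, 0.0885, 0.0462]
orientation: [0.322, 0.629, -0.629, -0.323]
wrist_force: [-3.8, 0.7, 3.0]
opening: 0.0439
```

```bash
python3 v.py 13|head -1;python3 - <<'E'
from h import *
o=r.get_obs();d=o['tool_pos'][:2]-C;a=np.arctan2(d[1],d[0])%6.283;print(np.hypot(*d),a,rel(*goal(.072,a,0,.0455,-1)))
E
```

```text
20.8 [0.4878 0.0885 0.0462] [-3.7754  0.6533  2.9775] [ 0.4698  0.5873 -0.9742  2.0064  0.6333  0.8843  1.3421] 0.043891010405173445
0.07160675816501531 3.7542117729084574 [0.0167 0.6181 0.3934 0.0283 0.5276 0.016 ]
```

View pics/w13.png

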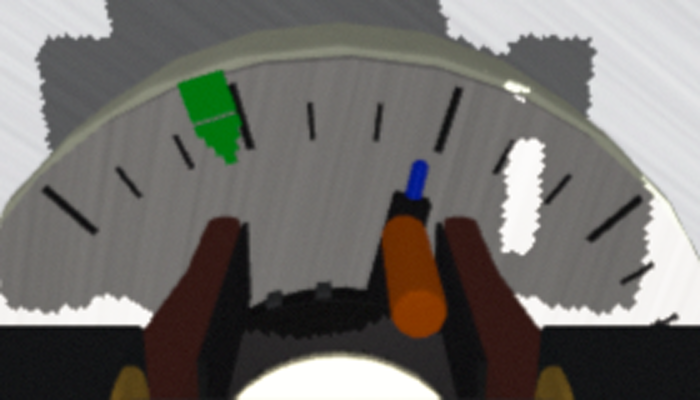

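```bash
cat > m.py <<'E'
from h import *
import sys
a=[float(x) for x in sys.argv[1:]];o=r.get_obs()
P=[onz('wrist',(180+(a[i]+.5)/2.5-.5,140+(a[i+1]+.5)/2.5-.5),.053,o) for i in(0,2)]
th=[np.arctan2(*(p[:2]-C)[::-1])%(2*np.pi) for p in P]
print(P,[np.hypot(*(p[:2]-C)) for p in P],th,'dth deg',np.degrees(th[1]-th[0]),'mm',1000*np.linalg.norm(P[0]-P[1]))
E
python3 m.py 421 161 231 163
```

```text
[array([0.4619, 0.0941, 0.053 ]), array([0.4909, 0.0546, 0.053 ])] [np.float64(0.0918840248244993), np.float64(0.09327928365742312)] [np.float64(3.533388450895409), np.float64(4.069243605893577)] dth deg 30.702238811723603 mm 49.03739727960703
```

Call:
send_rows(series="-3.8 0 -0.1 0 -3 0;-7.5 0 -0.4 0 -6 0;-11.3 0 -0.9 0 -9 0;-15 0 -1.6 0 -12 0;-18.6 0 -2.5 0 -15 0;-22.2 0 -3.5 0 -18 0;-25.8 0 -4.8 0 -21 0;-29.3 0 -6.2 0 -24 0;-31.6 0 -7.3 0 -26 0;-31.6 0 -7.3 0 -26 0")

```text
time: 22.15
tool_pos: [0.5126, 0.0664, 0.046]
orientation: [0.174, 0.686, -0.685, -0.173]
wrist_force: [-0.3, -1.3, 0.5]
opening: 0.044
```

```bash
python3 v.py 14|head -1
```

```text
22.15 [0.5126 0.0664 0.046 ] [-0.3332 -1.3167  0.5337] [ 0.5592  0.6689 -1.0625  1.9549  0.7231  0.9593  1.7833] 0.04396928578699656
```

View pics/w14.png

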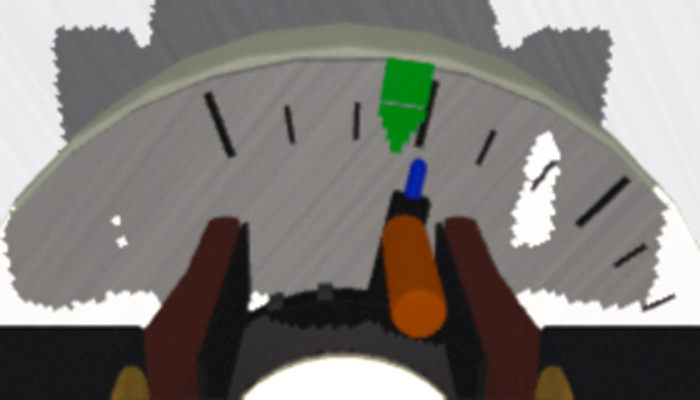

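```bash
python3 m.py 420 159 398 152
```

```text
[array([0.4862, 0.0596, 0.053 ]), array([0.4903, 0.0552, 0.053 ])] [np.float64(0.09230005775887597), np.float64(0.09309085058187198)] [np.float64(3.9960011980587375), np.float64(4.060346480083415)] dth deg 3.686713091593008 mm 6.015635820213055
```

Call:
send_rows(series="-1.3 0 0 0 -1 0;-2.5 0 -0.1 0 -2 0;-3.6 0 -0.1 0 -2.9 0;-4.5 0 -0.1 0 -3.6 0;-4.5 0 -0.1 0 -3.6 0;-4.5 0 -0.1 0 -3.6 0")

```text
time: 23.0
tool_pos: [0.5164, 0.0643, 0.0461]
orientation: [-0.151, -0.691, 0.691, 0.151]
wrist_force: [-0.3, 1.2, 0.6]
opening: 0.0438
```

```bash
python3 v.py 15|head -1
```

```text
23.0 [0.5164 0.0643 0.0461] [-0.2729  1.1841  0.633 ] [ 0.5678  0.6814 -1.074   1.9462  0.7353  0.9714  1.8448] 0.04382880900142705
```

View pics/w15.png

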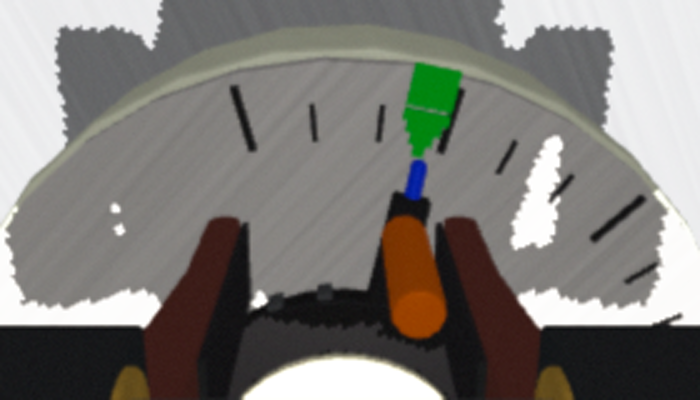

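The pointer tip at (419,160) meets the mark tip at (420,157). I'll centre the fingers around the post to release it, then rise.

Call:
send_rows(series="3 0 0 0 0 0;7 0 0 0 0 0;11 0 0 0 0 0;14 0 0 0 0 0;14 -10 0 0 0 0;14 -30 0 0 0 0;14 -55 0 0 0 0;14 -80 0 0 0 0;14 -110 0 0 0 0;14 -130 0 0 0 0")

```text
time: 24.35
tool_pos: [0.5041, 0.0706, 0.1785]
orientation: [0.152, 0.691, -0.691, -0.151]
wrist_force: [0.6, -0.4, -0.3]
opening: 0.0442
```

Call:
send_rows(series="0 0 0 0 0 0;0 0 0 0 0 0;0 0 0 0 0 0;0 0 0 0 0 0")

```text
time: 24.85
tool_pos: [0.5031, 0.0702, 0.1754]
orientation: [-0.151, -0.691, 0.691, 0.152]
wrist_force: [0.6, 1.0, -0.2]
opening: 0.0437
```

```bash
python3 - <<'E'
from h import *
import cv2
o=r.get_obs();print(o['time'],o['tool_pos'],o['wrist_force'],np.abs(o['qd']).max())
b=r.grab_frame('wrist')[:,:,::-1];a=r.grab_frame('side')[:,:,::-1];
cv2.imwrite('pics/wf.png',cv2.resize(b[80:280,180:460],None,fx=2.5,fy=2.5,interpolation=cv2.INTER_CUBIC))
cv2.imwrite('pics/sf.png',a);cv2.imwrite('pics/sfc.png',cv2.resize(a[180:280,215:345],None,fx=6,fy=6,interpolation=cv2.INTER_CUBIC))
E
```

```text
24.85 [0.5031 0.0702 0.1754] [ 0.5568  0.9922 -0.1609] 0.0034239701376139807
```

View pics/wf.png

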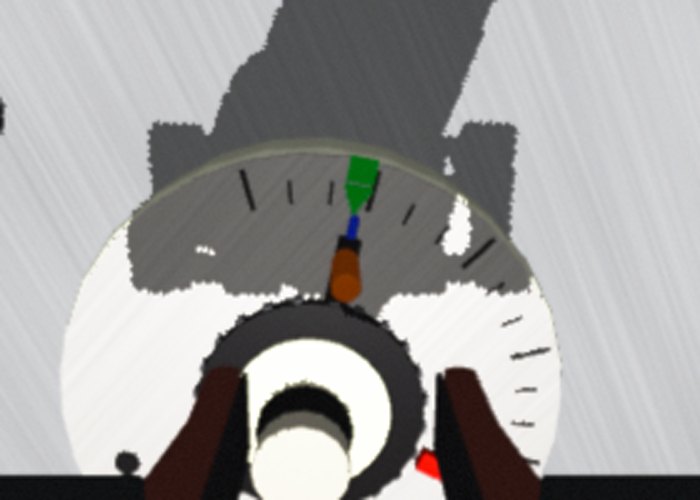

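View pics/sf.png

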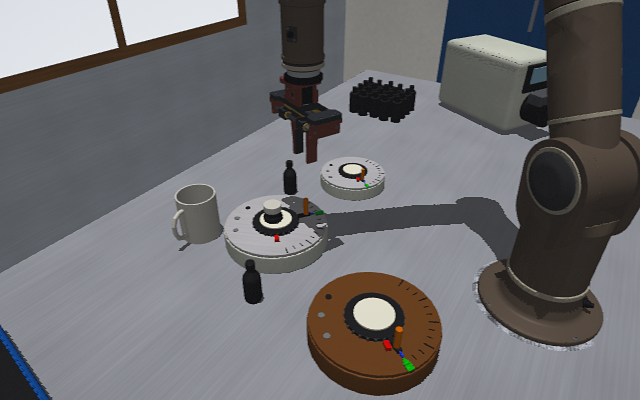

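View pics/sfc.png

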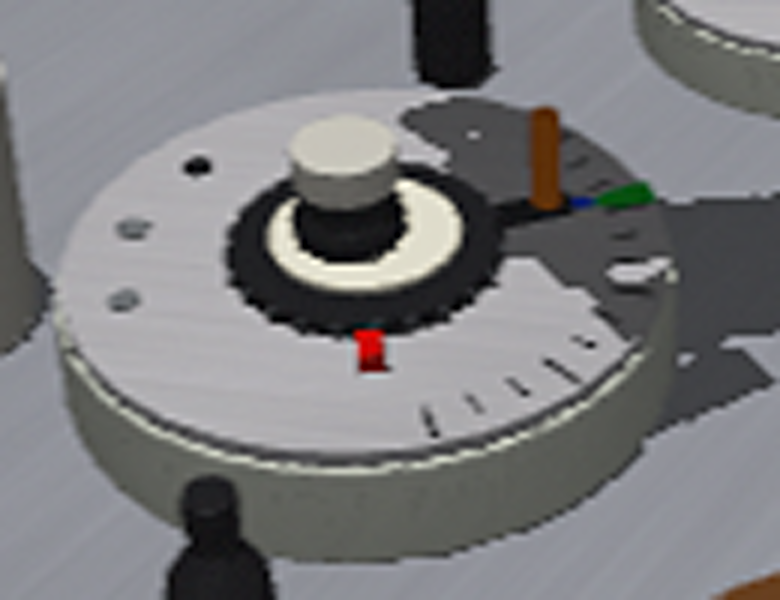

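Both views show the blue pointer touching the green mark's tip. The jar, bottles and jug are where they were, and the gripper is clear.

```bash
python3 -c "
from station import r
r.close_job()"
```

```text
the job is handed in; nothing more can be done
```

The lever is set: I pushed it home to the red stop, then back round until its blue pointer met the green mark. I handed the job in at about 25 s of the 58 s allowed; no verdict is reported.

- **How it was pushed:** the fingers stood about 44 mm apart on either side of the post, so it was pushed from one side at a time and never pinched.
- **Home:** wrist force rose to about 10 N with no further movement, and the lever sat beside the red stop.
- **Setting:** after the arm rose clear, the wrist and side pictures both showed the pointer tip touching the mark tip, within about 1–2 mm by eye. The arm was still and wrist force was near zero.
- **Other things:** the jar, both bottles and the jug looked unmoved in the side view.
- **What failed or disagreed:** my first clockwise sweep passed over the post without moving it. The camera images show the fingertips about 30 mm higher than the reported tool point, so I repeated the sweep lower.

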